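Sweep down the locking flaps on the bucket lid

TASK

Take the spring-nosed pusher out of the green peg tin and lock the grey bucket's lid with it: set the nose on the white pad beside the red flap and, in one unbroken sweep round the curve to the other white pad, press all seven flaps flat in turn, red one first, keeping the nose on the rim with a steady firm pressure but never ramming it (about 10 N is right, 6 N too little, 20 N too much). Touch the bucket with nothing but the pusher, leave the other things alone, then stand the pusher back in its hole in the tin, seated on its collar, and let go.

Things in the scene. Friction and masses are not known exactly. Their poses are not given: they have to be found in the camera images.
- bucket: Lidded grey bucket, fixed, 272 mm across the lid; origin at the centre of its underside, z up. A curved row of seven hinged flaps lies on the lid round the bucket's -x side, with a white landing pad at each end. A blue spout cap 22 mm above the lid plane stands on the +x half.
- arc_centre (a point): Centre of the arc of flaps, on the bucket's axis, 200 mm above its underside; axes as the bucket's. Arc radius 105 mm. Anticlockwise from above, angle 0 = x axis: white pad centred at 124.1 deg, seven flaps in 14 deg steps from 131 to 229 deg (red flap0 first, then six yellow), white pad centred at 235.9 deg. Pads and flaps are 26 mm wide radially.
- arc_mid (a point): Nominal middle of the row of flaps, 200 mm above the underside. Pad tops and folded flap tops lie in one plane, nominally at this height, BUT the lid sits crooked: up to 8 mm higher or lower and leaning up to 0.057 rad any way (up to 14 mm off in all at the arc). This differs each time and no given pose contains it: it must be felt.
- sweep_start (a point): Nominal centre of the top of the first white landing pad (24 mm along the arc by 26 mm), beside the red flap; true height off by up to 14 mm, see arc_mid.
- sweep_end (a point): Nominal centre of the top of the last white landing pad (24 by 26 mm), at the far end of the row; true height off by up to 14 mm.
- pusher_grip (a point): Centre of the pusher's upright wooden handle, a square bar 22 x 22 mm (x and y axes normal to its faces), 64 mm long (32 mm above and below this point). Below it a round collar, 40 mm across, 6 mm thick, then a shank 18 mm thick and a steel ball nose of 9 mm radius, its tip 102 mm below this point. About 0.14 kg. It starts standing in the tin's hole, hung on its collar.
- pusher_collar (a point): Centre of the underside of the pusher's collar, 38 mm below the grip centre; rests on the tin's top when put away.
- nose_tip (a point): Lowest point of the pusher's ball nose, 64 mm below the collar's underside when not pressed in. The nose springs in by up to 5 mm at 6 N per mm, then it is solid; the ball is smooth and slides easily.
- tin: Green hard plastic peg tin, 100 x 100 x 80 mm, fixed, two white strips on its top; origin at the centre of its underside.
- socket (a point): Centre of the mouth of the round through hole (25 mm diameter, upright) in the tin's top, 80 mm above the table: the pusher's place.
- flap0 (a joint): Flap 0 (red, first): 23.5 mm long along the arc, hinged at its first end (the end the sweep reaches first), so the sweep climbs it; its free end starts 4 to 5 mm proud. 0 = standing up 0.2 rad, 0.2 = folded flat; stiff hinge (0.12 N m, so 5 to 6 N at its free end) that stays where it is left; 0.15 or more counts as flat.
- flap1 (a joint): Flap 1 (yellow): 23.5 mm long along the arc, hinged at its first end (the end the sweep reaches first), so the sweep climbs it; its free end starts 4 to 5 mm proud. 0 = standing up 0.2 rad, 0.2 = folded flat; stiff hinge (0.12 N m, so 5 to 6 N at its free end) that stays where it is left; 0.15 or more counts as flat.
- flap2 (a joint): Flap 2 (yellow): 23.5 mm long along the arc, hinged at its first end (the end the sweep reaches first), so the sweep climbs it; its free end starts 4 to 5 mm proud. 0 = standing up 0.2 rad, 0.2 = folded flat; stiff hinge (0.12 N m, so 5 to 6 N at its free end) that stays where it is left; 0.15 or more counts as flat.
- flap3 (a joint): Flap 3 (yellow): 23.5 mm long along the arc, hinged at its first end (the end the sweep reaches first), so the sweep climbs it; its free end starts 4 to 5 mm proud. 0 = standing up 0.2 rad, 0.2 = folded flat; stiff hinge (0.12 N m, so 5 to 6 N at its free end) that stays where it is left; 0.15 or more counts as flat.
- flap4 (a joint): Flap 4 (yellow): 23.5 mm long along the arc, hinged at its first end (the end the sweep reaches first), so the sweep climbs it; its free end starts 4 to 5 mm proud. 0 = standing up 0.2 rad, 0.2 = folded flat; stiff hinge (0.12 N m, so 5 to 6 N at its free end) that stays where it is left; 0.15 or more counts as flat.
- flap5 (a joint): Flap 5 (yellow): 23.5 mm long along the arc, hinged at its first end (the end the sweep reaches first), so the sweep climbs it; its free end starts 4 to 5 mm proud. 0 = standing up 0.2 rad, 0.2 = folded flat; stiff hinge (0.12 N m, so 5 to 6 N at its free end) that stays where it is left; 0.15 or more counts as flat.
- flap6 (a joint): Flap 6 (yellow): 23.5 mm long along the arc, hinged at its first end (the end the sweep reaches first), so the sweep climbs it; its free end starts 4 to 5 mm proud. 0 = standing up 0.2 rad, 0.2 = folded flat; stiff hinge (0.12 N m, so 5 to 6 N at its free end) that stays where it is left; 0.15 or more counts as flat.
- jar: Glass jar with metal cap lying on its side, 116 x 72 mm; origin under its centre; leave it alone.
- scrub: Wooden scrubbing block with white bristles, 130 x 55 x 44 mm; origin under its centre; leave it alone.
- mug: Blue mug, 80 x 90 mm; origin under its centre; leave it alone.
- cleaner: Blue cleaner bottle, 68 x 190 mm; origin under its centre; leave it alone.
- soap: Yellow soap bar, 80 x 50 x 25 mm; origin under its centre; leave it alone.
- can: Metal can, 66 x 100 mm; origin under its centre; leave it alone.
- pusher: The whole pusher; origin at the centre of the underside of its collar, z up along the handle.

How it is judged:
By the outcome, as a careful person would: the job done as asked, in the order asked, and still so for the second after the job is handed in, with the robot touching nothing.
It also fails if it takes over 72 s, if anything falls off the work surface, if the arm or the gripper's body presses on something with over 40 N, if the wrist force passes 120 N, or if a joint passes its speed limit or range.

ROBOT

A 6-joint arm with a two-finger parallel gripper is mounted at the origin on the work surface. World frame = base frame: x ahead of the robot, y to its left, z up, the work surface at z = 0. Lengths are in m, angles in rad, forces in N, time in s.
With the tool pointing down it reaches from about 0.325 to 0.9 m from the base axis. Payload 3.5 kg.
Tool frame: the origin (TCP) lies on the front face of the gripper's body, between the roots of the fingers; the fingertips stand 73 mm ahead of it and the grasp point (between the pads) lies 54 mm ahead of it (manip.tcp_to_tips is the distance from the TCP to the fingertips, in m); z points along the fingers, y is the direction in which the jaws open and shut (so a half turn about z gives the same grasp; the last joint's range is limited). The gripper opens to 85 mm and grips with 20 to 120 N. Pads are 22 mm wide; open, the fingers measure 114 mm over their backs; the gripper's body (76 mm by 85 mm) begins 54 mm behind the grasp point. The pads swing forward as they close: fully open they stand 13 mm farther back than shut.
Start: joints at [-1.227, 0.276, -0.026, 1.268, 0, 1.467], TCP at [0.27, -0.564, 0.304] pointing down, gripper open.
Joint ranges: [-3.12, 3.12], [-0.85, 1.88], [-1.08, 1.24], [-1.95, 2.15], [-1.57, 1.53], [-3.14, 3.14]. Speed limits (rad/s): [2.57, 2.57, 3.14, 3.14, 3.14, 3.14].

INTERFACE

Orientations are given as [roll, pitch, yaw] about the fixed x, y, z axes, in that order (R = Rz(yaw) Ry(pitch) Rx(roll)).
In Python, from rig import manip, imaging, job, models gives the robot as it stands.
- The arm moves only by the tool drive_tool, never from a script. Its argument "increments" is one flat list of numbers, 7 for each row, row after row: the shift along the world's x, y, z in cm, then the turn, a rotation vector about the world's x, y, z in rad, then the opening, from 0 (shut) to 1 (fully open). In form: [dx, dy, dz, rx, ry, rz, gripper, dx, dy, dz, rx, ry, rz, gripper, ...]. A call has 1 to 8 rows; each row is the pose to reach, as a shift and turn from the pose commanded when the call began; what a row does not reach only later rows make up. A row lasts 1/10 s, in which the tool goes at most 50 mm and 8.59 degrees, less where a joint would pass 70% of its speed; a pose out of reach is approached as far as the arm can. A call with a gripper value outside its range is refused whole. The fingers move at their own pace and stop on an object; "newtons" is the grip in N (left out, the last holds). Time passes only in rows, so rows that repeat a pose let the fingers close. It gives the time, the measured TCP pose, the force and the opening at its end, in the units of the state.
- manip.get_obs(): the state, without advancing time (a new reading comes with each control period).
- imaging.grab_frame(name): name is "side" or "top"; returns a dict with "color" (480x640x3 uint8, blue, green, red), "z_map" (480x640 float32, m along the optical axis (not along the pixel's ray), 0 where there is no reading), "vfov" (degrees; the focal length in pixels is half the picture's height over the tangent of half this angle, whatever the lens; pixels are square), "cx", "cy" (the principal point, pixels), "k1" (the pictures are not rectified: a ray, as slopes to the right and down, at radius r is drawn at 1 + k1 r^2 times it, then the intrinsics apply), "view" (4x4, takes a point from world to camera coordinates). Camera axes: x right, y down, z forward; pixel columns grow to the right and rows downward; lengths in m; the calibration is good to about 2 mm. A picture is of the moment at which its call begins.
- job.finish_job(): hands the job in, once; it reports no verdict.
Trained networks look in the newest picture that a camera, given by its name, has taken for a name from the list of things; names that differ only in an ending like _2 or _b are one class to them, and where a whole thing is asked for, a point or a joint stands for the part that bears it (a point fixed in the world has none). Each returns a list of dicts, best first, with "p" (0 to 1); they miss things now and then, are a little off and sometimes report something else, mostly with a low value. They report only what shows in the picture. A call takes as long as a camera call.
- models.boxes_of(camera, name): "position" ([x, y, z] in m, in world coordinates, good to about 4 mm: the middle of the surface that is visible of it).
- models.tip_of(camera, name): "position" ([x, y, z] in m, in world coordinates, good to about 4 mm: a listed point, or the origin of a listed thing).
The state is a dict: "time": time; "joints": joint angles; "joint_velocities": joint speeds; "tau": joint torques, N m; "position": TCP position; "ee_rot": TCP orientation; "ft_force": force on the tool from outside, world axes, zero at the start; "moment": the same for the moment, N m; "grip_width": finger opening in m.
Only numpy, scipy, OpenCV 4.12 (cv2) and the standard library are available. Lean on these libraries where they do the work, as an engineer would, in place of code of your own. Each camera call takes 0.05 s, during which the arm holds its last target.

## Working session

There is one attempt and no reset: what is moved stays moved. The work goes in short steps, Python scripts to look and compute and a tool call to move; the robot and the scene stay as the last step left them, time stands still between calls to the robot, and variables do not carry over. Pictures are saved under pics/ and viewed, and the job is handed in when it is done.

Besides the shell and the picture viewer there is one more tool, called after "Emit:" as name(argument=value, ...) on one line, values as JSON. drive_tool: Moves the arm, as the interface text tells. Its arguments: {"type":"object","properties":{"increments":{"type":"array","items":{"type":"number"}},"newtons":{"type":"number"}},"required":["increments"]}

```bash
ls; mkdir -p pics
python3 - <<'E'
from rig import manip, imaging, job, models
import cv2
print(manip.get_obs(), manip.tcp_to_tips)
for n in ["side","top"]:
    f=imaging.grab_frame(n); cv2.imwrite(f"pics/{n}0.png",f["color"])
    print(n,f["vfov"],f["cx"],f["cy"],f["k1"],f["view"])
    for t in ["bucket","arc_mid","arc_centre","sweep_start","sweep_end","pusher_grip","pusher_collar","socket","tin","flap0","flap3","flap6","mug","cleaner","can","jar","scrub","soap"]:
        r=models.tip_of(n,t)[:2]; b=models.boxes_of(n,t)[:1] 
        print(t,[(x["p"],x["position"]) for x in r],[(x["p"],x["position"]) for x in b])
E
```

```text
pics
{'time': 0.0, 'joints': array([-1.22739789e+00,  2.77153227e-01, -2.79373900e-02,  1.26802559e+00,
       -1.46358238e-05,  1.46740598e+00]), 'joint_velocities': array([ 0.00063311, -0.00076332,  0.00166651, -0.00031868, -0.00016703,
       -0.00123539]), 'tau': array([-1.35881008e-03, -4.45504940e+01,  2.95204085e+01,  1.65165839e-02,
       -1.58680723e-04, -1.24517194e-05]), 'position': array([ 0.26981873, -0.5630382 ,  0.30272036]), 'ee_rot': array([-3.13928365e+00, -2.24868222e-04,  4.46788544e-01]), 'ft_force': array([ 0.2069065, -0.5220911, -0.225629 ]), 'moment': array([0.02830299, 0.0104596 , 0.01791909]), 'grip_width': 0.08535336854951911} 0.0726
side 51.71129142203727 318.83242642786377 241.12025754994485 -0.03474619148061104 [[ 0.96992956 -0.24282706 -0.0164823  -0.57241508]
 [-0.13309855 -0.47250292 -0.87122085  0.19459936]
 [ 0.20376806  0.84721663 -0.49061448  1.11191982]
 [ 0.          0.          0.          1.        ]]
bucket [(0.97, [0.6048, 0.0429, -0.0014]), (0.44, [0.5331, -0.336, 0.1206])] [(0.86, [0.5866, -0.0453, 0.1708])]
arc_mid [(0.77, [0.5009, 0.048
[... 196 characters left out ...]
5, [0.5396, -0.0416, 0.2014]), (0.23, [0.7472, -0.2623, -0.0013])] [(0.84, [0.584, -0.042, 0.1769])]
pusher_grip [(0.96, [0.5376, -0.3318, 0.1202]), (0.6, [0.5324, -0.3329, 0.0773])] [(0.74, [0.528, -0.3411, 0.1128])]
pusher_collar [(0.93, [0.5289, -0.3274, 0.0796])] [(0.73, [0.5252, -0.3364, 0.1107])]
socket [(0.18, [0.5315, -0.3313, 0.0764])] [(0.92, [0.5187, -0.3676, 0.0736])]
tin [(0.58, [0.5369, -0.3309, 0.0029])] [(0.76, [0.5251, -0.3606, 0.0773])]Traceback (most recent call last):
  File "<stdin>", line 8, in <module>
ValueError: it knows: arc_centre, arc_mid, bucket, can, cleaner, jar, mug, nose_tip, pusher, pusher_collar, pusher_grip, scrub, soap, socket, sweep_end, sweep_start, tin
```

Run:
```python
from rig import manip, imaging, job, models
import cv2
for n in ["top"]:
    f=imaging.grab_frame(n); cv2.imwrite(f"pics/{n}0.png",f["color"])
    print(n,f["vfov"],f["cx"],f["cy"],f["k1"],f["view"])
    for t in ["bucket","arc_mid","arc_centre","sweep_start","sweep_end","pusher_grip","pusher_collar","socket","tin","mug","cleaner","can","jar","scrub","soap"]:
        r=models.tip_of(n,t)[:2]; 
        print(t,[(x["p"],x["position"]) for x in r])
```

```text
top 49.26591248072275 329.0802304729814 226.66279474260946 -0.1528271009768992 [[ 0.00613955 -0.99981044  0.0184769  -0.03444591]
 [-0.99157814 -0.00847726 -0.12923206  0.56922363]
 [ 0.1293642  -0.01752786 -0.99144222  1.35424395]
 [ 0.          0.          0.          1.        ]]
bucket [(0.33, [0.5384, -0.333, 0.1163])]
arc_mid [(0.83, [0.5027, 0.0497, 0.1971])]
arc_centre [(0.82, [0.6036, 0.0457, 0.1983]), (0.69, [0.5302, -0.3303, 0.0778])]
sweep_start []
sweep_end [(0.66, [0.5421, -0.0441, 0.1982]), (0.47, [0.5351, -0.3343, 0.1132])]
pusher_grip [(0.76, [0.5344, -0.3328, 0.1135]), (0.31, [0.7429, -0.2647, -0.0005])]
pusher_collar [(0.72, [0.5336, -0.3354, 0.0792]), (0.62, [0.626, 0.4303, -0.0014])]
socket [(0.96, [0.5361, -0.3308, 0.0777])]
tin [(0.97, [0.5344, -0.3323, -0.0012])]
mug [(0.7, [0.6031, -0.432, -0.0021]), (0.57, [0.3962, -0.1456, -0.0007])]
cleaner [(0.85, [0.8025, -0.0906, 0.0021]), (0.4, [0.6245, 0.4286, -0.0034])]
can [(0.55, [0.6232, 0.4296, -0.0005])]
jar [(0.58, [0.7421, -0.2655, 0.0014])]
scrub [(0.72, [0.3933, -0.1469, 0.0002])]
soap [(0.77, [0.3712, 0.3228, 0.0002])]
```

View pics/side0.png

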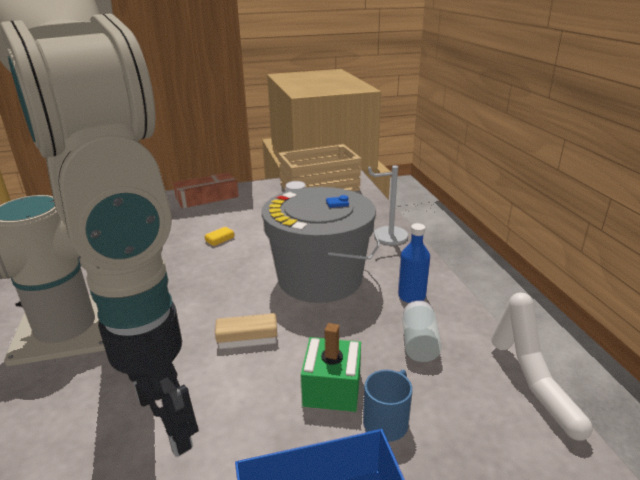

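View pics/top0.png

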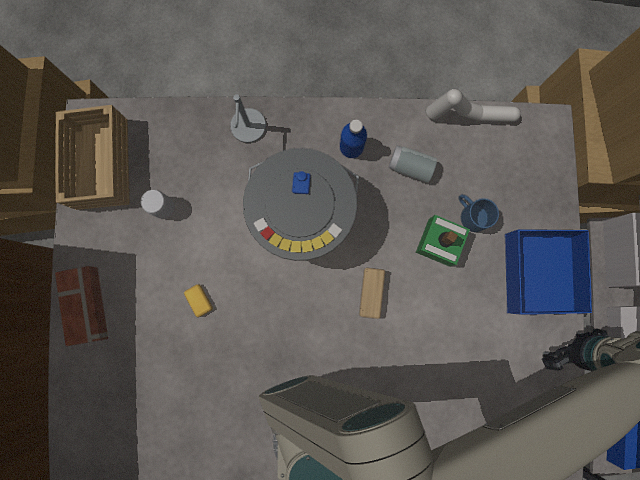

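Side view: the tin is at about (332,375), the handle at (332,340), and the flaps run from red at (282,198) to the end pad at (299,224). Top view: tin (443,240), handle (448,239), red flap (266,232), end pad (335,230). Next I'll measure these precisely.

```bash
cat > h.py <<'E'
from rig import manip, imaging, job, models
import numpy as np, cv2
def cam(f):
    H,W=f["color"].shape[:2]; fl=H/2/np.tan(np.radians(f["vfov"])/2)
    return fl,f["cx"],f["cy"],f["k1"],np.array(f["view"])
def rays(f,uv):
    fl,cx,cy,k1,V=cam(f); uv=np.atleast_2d(uv).astype(float)
    d=(uv-[cx,cy])/fl; s=d.copy()
    for _ in range(20): s=d/(1+k1*(s**2).sum(1,keepdims=True))
    return s,V
def at_depth(f,uv):
    s,V=rays(f,uv); uv=np.atleast_2d(uv); z=f["z_map"][np.round(uv[:,1]).astype(int),np.round(uv[:,0]).astype(int)]
    P=np.c_[s*z[:,None],z]; return (P-V[:3,3])@V[:3,:3]
def at_height(f,uv,h):
    s,V=rays(f,uv); D=np.c_[s,np.ones(len(s))]@V[:3,:3]; C=-V[:3,:3].T@V[:3,3]
    return C+D*((h-C[2])/D[:,2])[:,None]
def proj(f,P):
    fl,cx,cy,k1,V=cam(f); p=np.atleast_2d(P)@V[:3,:3].T+V[:3,3]; s=p[:,:2]/p[:,2:]
    return s*(1+k1*(s**2).sum(1,keepdims=True))*fl+[cx,cy]
E
python3 - <<'E'
from h import *
import pickle
for n in ["top","side"]:
    f=imaging.grab_frame(n); pickle.dump(f,open(n+".pkl","wb"))
    hsv=cv2.cvtColor(f["color"],cv2.COLOR_BGR2HSV)
    vv,uu=np.mgrid[0:480,0:640]; uv=np.c_[uu.ravel(),vv.ravel()]
    P=at_depth(f,uv).reshape(480,640,3); ok=f["z_map"]>0
    # table check
    t=ok&(abs(P[...,2])<.02)&(P[...,0]>.3)&(P[...,0]<.9)&(abs(P[...,1])<.5)
    print(n,"table z",np.median(P[t][:,2]),P[t][:,2].std())
    # tin top
    m=ok&(abs(P[...,2]-.08)<.012)&(np.hypot(P[...,0]-.535,P[...,1]+.332)<.09)
    print("tin top",m.sum(),P[m].mean(0),P[m].std(0)); r=cv2.minAreaRect((P[m][:,:2]*1000).astype(np.float32)); print(r)
    m=ok&(P[...,2]>.095)&(P[...,2]<.17)&(np.hypot(P[...,0]-.535,P[...,1]+.332)<.05)
    print("handle",m.sum(),P[m].mean(0),P[m].max(0)); 
    mt=m&(P[...,2]>.143); print("handle top",mt.sum(),P[mt].mean(0), cv2.minAreaRect((P[mt][:,:2]*1000).astype(np.float32)))
    # lid
    b=np.hypot(P[...,0]-.604,P[...,1]-.046)
    L=ok&(P[...,2]>.18)&(P[...,2]<.215)&(b<.16)
    print("lid",L.sum(),cv2.minEnclosingCircle((P[L][:,:2]*1000).astype(np.float32)))
    hh,s,v=cv2.split(hsv)
    for nm,c in dict(yel=(hh>15)&(hh<40)&(s>120)&(v>90),red=((hh<8)|(hh>172))&(s>130)&(v>70),white=(s<50)&(v>170),blue=(hh>100)&(hh<130)&(s>150)).items():
        mm=L&c
        if nm=='blue': mm=ok&(P[...,2]>.17)&(b<.16)&c
        k,lab,st,ce=cv2.connectedComponentsWithStats(mm.astype(np.uint8))
        for i in range(1,k):
            if st[i,4]>8: print(nm,st[i,4],ce[i],P[lab==i].mean(0).round(4))
    A=L&(b<.085); A2=np.c_[P[A][:,:2]-[.604,.046],np.ones(A.sum())]
    c,res,_,_=np.linalg.lstsq(A2,P[A][:,2],rcond=None); print("plane inner",c,np.sqrt(res/A.sum()))
E
```

```text
top table z 0.00023227366299001683 0.0034913532823094007
tin top 1408 [ 0.53428191 -0.33128215  0.08188057] [0.03159802 0.03290135 0.00402184]
((546.52978515625, -344.2115173339844), (114.79525756835938, 135.4847412109375), 67.06201934814453)
handle 130 [ 0.53221585 -0.32831417  0.13711554] [ 0.54699966 -0.31776526  0.15651371]
handle top 75 [ 0.5334514  -0.33074666  0.14990205] ((534.2968139648438, -331.3252258300781), (19.74112892150879, 22.007905960083008), 55.7060546875)
lid 9831 ((605.3766479492188, 42.15177536010742), 136.04742431640625)
yel 641 [300.87363495 242.56786271] [0.5097 0.0381 0.2056]
red 105 [267.13333333 232.53333333] [0.5327 0.1172 0.204 ]
white 93 [260.16129032 224.17204301] [0.5525 0.1342 0.2018]
white 66 [334.3030303  229.74242424] [ 0.5405 -0.0396  0.2044]
blue 319 [300.71159875 182.73981191] [0.6488 0.0399 0.2184]
plane inner [ 0.0005467  -0.02458942  0.20522623] [0.0030286]
side table z -0.0008406516501486664 0.003234717512146395
tin top 2277 [ 0.53131659 -0.34718249  0.08091151] [0.0323852  0.03137338 0.00425209]
((546.7238159179688, -342.16290283203125), (111.14788818359375, 137.42501831054688), 66.48910522460938)
handle 429 [ 0.530055   -0.33803868  0.12767598] [ 0.54535981 -0.31981945  0.15089473]
handle top 124 [ 0.53141324 -0.33435667  0.14792908] ((531.665283203125, -332.95733642578125), (22.130826950073242, 21.870359420776367), 59.45426559448242)
lid 4958 ((600.9317626953125, 42.49341583251953), 138.35369873046875)
yel 315 [279.68571429 212.83492063] [0.5084 0.033  0.2034]
red 30 [282.36666667 197.46666667] [0.5302 0.1165 0.2026]
white 50 [289.2  194.24] [0.5515 0.1387 0.1992]
white 70 [298.9        224.82857143] [ 0.539  -0.0371  0.2024]
blue 193 [337.62694301 201.29533679] [0.6472 0.0312 0.2152]
plane inner [ 0.00772041 -0.00565141  0.20420178] [0.00291005]
```

Run:
```python
from h import *
import pickle
from scipy.optimize import least_squares
F={n:pickle.load(open(n+".pkl","rb")) for n in ["top","side"]}
# bucket fit: pads+red centroids
def sector(c,yaw,a,da,z,tx,ty):
    A,R=np.meshgrid(np.radians(np.linspace(a-da,a+da,9)),np.linspace(.092,.118,7)); A=A.ravel()+yaw;R=R.ravel()
    x,y=R*np.cos(A),R*np.sin(A)
    return np.c_[c[0]+x,c[1]+y,z+tx*x+ty*y]
obs={"top":[(260.16,224.17),(267.13,232.53),(334.3,229.74)],"side":[(289.2,194.24),(282.37,197.47),(298.9,224.83)]}
angs=[(124.1,6.5,0),(137.5,6,.0025),(235.9,6.5,0)]
def res(p,n=None):
    r=[]
    for k in ([n] if n else F):
        for (a,d,dz),o in zip(angs,obs[k]):
            r.append(proj(F[k],sector(p[:2],p[2],a,d,p[3]+dz,0,0)).mean(0)-o)
    return np.r_[np.ravel(r),(p[3]-.2)/.005*.5]
for n in [None,"top","side"]:
    s=least_squares(res,[.604,.045,-.05,.2],args=(n,),x_scale=[.01,.01,.1,.01]); print(n,s.x,s.fun.round(2))
# tin strips
for n,f in F.items():
    hsv=cv2.cvtColor(f["color"],cv2.COLOR_BGR2HSV)
    vv,uu=np.mgrid[0:480,0:640]; P=at_height(f,np.c_[uu.ravel(),vv.ravel()],.08).reshape(480,640,3)
    near=np.hypot(P[...,0]-.535,P[...,1]+.332)<.08
    w=near&(hsv[...,1]<60)&(hsv[...,2]>150)
    k,lab,st,ce=cv2.connectedComponentsWithStats(w.astype(np.uint8))
    cs=[]
    for i in range(1,k):
        if st[i,4]>25:
            Q=P[lab==i][:,:2]; r=cv2.minAreaRect((Q*1000).astype(np.float32)); u,sv,vt=np.linalg.svd(Q-Q.mean(0)); print(n,"strip",st[i,4],ce[i],r,np.degrees(np.arctan2(vt[0,1],vt[0,0]))); cs.append(Q.mean(0))
    print(np.mean(cs,0))
    x0,y0=(405,200) if n=="top" else (290,310)
    cv2.imwrite(f"pics/crop_{n}.png",cv2.resize(f["color"][y0:y0+90,x0:x0+90],None,fx=6,fy=6,interpolation=cv2.INTER_CUBIC))
```

```text
None [ 0.60413949  0.04292028 -0.06660268  0.20160957] [ 0.36  0.51 -0.65  0.36  0.03  0.46  0.31 -0.06  0.45 -0.98  0.59  0.78
  0.16]
top [ 0.60542419  0.0429199  -0.06523606  0.20002886] [ 0.48  0.11 -0.53 -0.06  0.05 -0.05  0.  ]
side [ 0.60509092  0.05445119 -0.06497382  0.19619028] [-0.16  0.1   0.06 -0.84  0.08  0.59 -0.38]
top strip 168 [450.5297619  225.89285714] ((568.6078491210938, -346.29510498046875), (81.97843933105469, 14.378034591674805), 67.65255737304688) -112.75849862469198
top strip 175 [440.15428571 252.01714286] ((499.9717712402344, -317.943359375), (82.8821792602539, 14.323323249816895), 67.75315856933594) 67.62935647939982
[ 0.53437718 -0.33204908]
side strip 959 [360.68404588 356.25964546] ((582.6663208007812, -343.2103271484375), (123.60628509521484, 61.35150909423828), 80.3078384399414) -102.25338566315472
side strip 468 [298.27350427 355.41025641] ((471.69439697265625, -312.7464599609375), (108.35060119628906, 27.68074607849121), 67.91321563720703) -110.27587813710079
side strip 317 [311.49526814 354.43217666] ((499.3270568847656, -313.8000183105469), (88.94462585449219, 17.452260971069336), 67.48350524902344) -112.23827611161808
[ 0.51925321 -0.3233539 ]
```

```bash
python3 -c "
import cv2,numpy as np
cv2.imwrite('pics/crops.png',np.hstack([cv2.resize(cv2.imread('pics/crop_%s.png'%n),(400,400)) for n in ['top','side']]))"
```

```text
(no output)
```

View pics/crops.png

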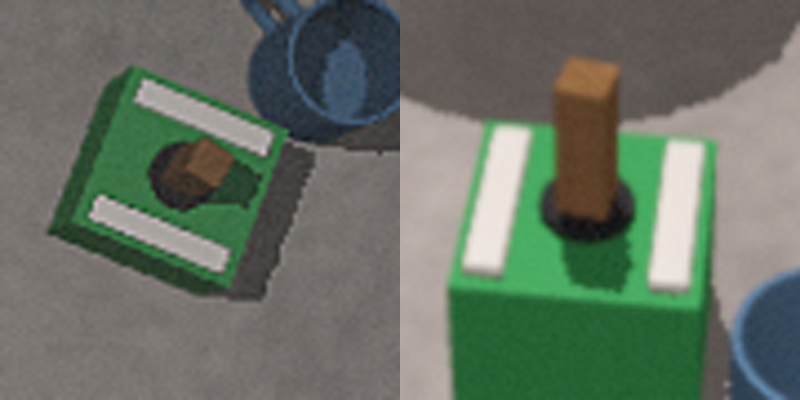

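```bash
cat > hfit.py <<'E'
from h import *
import pickle
from scipy.optimize import differential_evolution
F={n:pickle.load(open(n+".pkl","rb")) for n in ["top","side"]}
S=6
M={};B={}
for n,f in F.items():
    hsv=cv2.cvtColor(f["color"],cv2.COLOR_BGR2HSV).astype(int)
    u,v=proj(f,[[.534,-.332,.125]])[0].astype(int); x0,y0=u-35,v-45
    g=cv2.resize(f["color"][y0:y0+90,x0:x0+70],None,fx=S,fy=S,interpolation=cv2.INTER_CUBIC)
    h=cv2.cvtColor(g,cv2.COLOR_BGR2HSV).astype(int)
    m=((h[...,0]<22)&(h[...,1]>95)&(h[...,2]>40)).astype(np.uint8)
    k,lab,st,ce=cv2.connectedComponentsWithStats(m); i=1+np.argmax(st[1:,4]); m=(lab==i).astype(np.uint8)
    M[n]=m;B[n]=(x0,y0); print(n,m.sum()/S/S)
    cv2.imwrite(f"pics/m_{n}.png",np.where(m[...,None]>0,g,g//3))
def sil(n,p):
    x,y,yaw,du,dv=p
    a=np.array([[sx*.011,sy*.011] for sx,sy in [(1,1),(1,-1),(-1,-1),(-1,1)]]); c,s=np.cos(yaw),np.sin(yaw)
    xy=a@np.array([[c,s],[-s,c]])+[x,y]
    P=np.r_[np.c_[xy,[.150]*4],np.c_[xy,[.086]*4]]
    q=(proj(F[n],P)-B[n]+.5)*S-.5
    hu=cv2.convexHull(q.astype(np.float32)); im=np.zeros_like(M[n]); cv2.fillConvexPoly(im,np.round(hu).astype(np.int32),1); return im
def cost(p,ns): return sum(1-(sil(n,p)&M[n]).sum()/(sil(n,p)|M[n]).sum() for n in ns)
for ns in [["top"],["side"],["top","side"]]:
    r=differential_evolution(cost,[(.52,.55),(-.345,-.318),(0,np.pi/2),(0,0.001),(0,.001)],args=(ns,),seed=1,maxiter=80,popsize=12)
    print(ns,r.x[:2].round(4),np.degrees(r.x[2]).round(1),r.fun)
E
python3 hfit.py; python3 -c "
import cv2,numpy as np
cv2.imwrite('pics/ms.png',np.hstack([cv2.imread('pics/m_%s.png'%n) for n in ['top','side']]))"
```

```text
top 89.47222222222223
side 463.25
['top'] [ 0.5348 -0.3325] 45.4 0.4186215675577377
['side'] [ 0.5322 -0.3322] 68.8 0.06899875269304911
['top', 'side'] [ 0.5324 -0.3323] 68.3 0.51866378119543
```

View pics/ms.png

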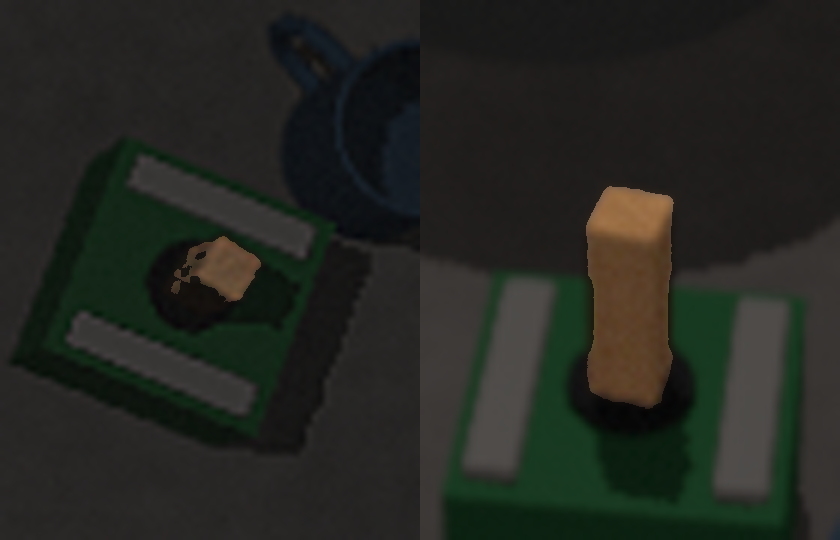

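```bash
cat > hfit2.py <<'E'
from hfit import F,S,B,sil
from h import *
from scipy.optimize import minimize
for n in ["top","side"]:
    f=F[n]; x0,y0=B[n]
    g=cv2.resize(f["color"][y0:y0+90,x0:x0+70],None,fx=S,fy=S,interpolation=cv2.INTER_CUBIC); h=cv2.cvtColor(g,cv2.COLOR_BGR2HSV).astype(int)
    vals=h[...,2][(h[...,0]<22)&(h[...,1]>95)]
    for th in ([75,90,100] if n=="top" else [120,130,140]):
        m=((h[...,0]<22)&(h[...,1]>95)&(h[...,2]>th)).astype(np.uint8); m=cv2.morphologyEx(m,cv2.MORPH_OPEN,np.ones((9,9),np.uint8))
        k,lab,st,ce=cv2.connectedComponentsWithStats(m)
        if k<2: continue
        i=1+np.argmax(st[1:,4]); v,u=np.where(lab==i)
        P=at_height(f,np.c_[(u+.5)/S-.5+x0,(v+.5)/S-.5+y0],.15)[:,:2]*1000
        print(n,th,len(u)/36,P.mean(0),cv2.minAreaRect(P.astype(np.float32)))
E
python3 hfit2.py | grep -v "^\["
```

```text
top 89.47222222222223
side 463.25
top 75 69.72222222222223 [ 533.60100825 -330.67296505] ((533.8665771484375, -330.138916015625), (23.367923736572266, 21.20243263244629), 58.0438346862793)
top 90 61.388888888888886 [ 533.75374105 -330.99506936] ((533.5901489257812, -330.9060974121094), (21.117679595947266, 20.362892150878906), 59.074607849121094)
top 100 5.194444444444445 [ 525.46840106 -333.85594444] ((525.4462280273438, -333.8902587890625), (5.042808532714844, 7.162609577178955), 88.6928482055664)
side 120 94.75 [ 532.34782616 -332.7034184 ] ((532.4674682617188, -332.6832580566406), (22.426532745361328, 21.75736427307129), 57.50185012817383)
side 130 85.02777777777777 [ 532.4450344 -332.5309389] ((532.550048828125, -332.3972473144531), (20.96367645263672, 20.982257843017578), 58.8138427734375)
side 140 73.25 [ 532.51579407 -332.50177404] ((532.6473999023438, -332.282470703125), (19.27892303466797, 20.156984329223633), 60.32036590576172)
```

Handle measured at (0.533, -0.332), yaw about 58.3° (mod 90). Both views agree and the face size of about 22 mm fits. Now moving above it.

Emit:
drive_tool(increments=[26.3,23.2,0,0,0,0.571,1,26.3,23.2,0,0,0,0.571,1,26.3,23.2,0,0,0,0.571,1,26.3,23.2,0,0,0,0.571,1,26.3,23.2,0,0,0,0.571,1,26.3,23.2,0,0,0,0.571,1,26.3,23.2,0,0,0,0.571,1,26.3,23.2,0,0,0,0.571,1])

```text
time: 2.65
position: [0.5368, -0.3276, 0.3039]
ee_rot: [3.141, -0.002, 1.025]
ft_force: [-0.7, -0.1, 0.3]
grip_width: 0.0858
```

Emit:
drive_tool(increments=[0,0,0,0,0,0,1,0,0,0,0,0,0,1,0,0,0,0,0,0,1])

```text
time: 2.95
position: [0.532, -0.3328, 0.3039]
ee_rot: [-3.141, 0.0, 1.016]
ft_force: [0.0, 0.2, 0.4]
grip_width: 0.0856
```

Emit:
drive_tool(increments=[0.1,0.1,-4,0,0,0,1,0.1,0.1,-7.5,0,0,0,1,0.1,0.1,-10,0,0,0,1,0.1,0.1,-11.5,0,0,0,1,0.1,0.1,-12.5,0,0,0,1,0.1,0.1,-13.2,0,0,0,1,0.1,0.1,-13.2,0,0,0,1,0.1,0.1,-13.2,0,0,0,1])

```text
time: 3.75
position: [0.5346, -0.3312, 0.173]
ee_rot: [3.14, 0.0, 1.018]
ft_force: [0.6, 0.0, 0.1]
grip_width: 0.0853
```

Run:
```python
from h import *
a=imaging.grab_frame("side");u,v=proj(a,[[.533,-.332,.125]])[0].astype(int);print(u,v)
cv2.imwrite("pics/g1.png",cv2.resize(a["color"][v-70:v+70,u-90:u+90],None,fx=4,fy=4,interpolation=2))
print(manip.get_obs()["position"])
```

```text
331 337
[ 0.5347624  -0.33125371  0.1732666 ]
```

View pics/g1.png

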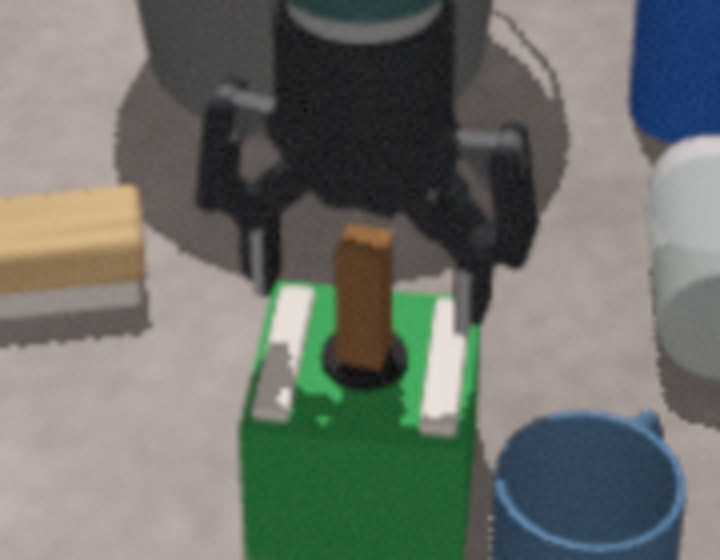

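The handle stands centred between the open fingers (fingertips at about (262,265) and (470,310), handle at (365,300)). Closing.

Emit:
drive_tool(increments=[-0.1,0,0,0,0,0,0,-0.1,0,0,0,0,0,0,-0.1,0,0,0,0,0,0,-0.1,0,0,0,0,0,0,-0.1,0,0,0,0,0,0,-0.1,0,0,0,0,0,0,-0.1,0,0,0,0,0,0,-0.1,0,0,0,0,0,0], newtons=80)

```text
time: 4.6
position: [0.5333, -0.3308, 0.1722]
ee_rot: [3.141, 0.0, 1.018]
ft_force: [-0.3, 0.3, 2.4]
grip_width: 0.021
```

Emit:
drive_tool(increments=[0,0,0,0,0,0,0,0,0,0,0,0,0,0])

```text
time: 4.8
position: [0.5333, -0.3308, 0.1722]
ee_rot: [3.141, 0.0, 1.018]
ft_force: [0.5, -0.5, 3.3]
grip_width: 0.0213
```

Emit:
drive_tool(increments=[0,0,1,0,0,0,0,0,0,3,0,0,0,0,0,0,6,0,0,0,0,0,0,10,0,0,0,0,0,0,14,0,0,0,0,0,0,18,0,0,0,0,0,0,22,0,0,0,0,0,0,24.5,0,0,0,0])

```text
time: 5.6
position: [0.5331, -0.3307, 0.4206]
ee_rot: [3.138, 0.0, 1.018]
ft_force: [0.6, 0.6, -1.2]
grip_width: 0.021
```

Emit:
drive_tool(increments=[0,0,0,0,0,0,0,0,0,0,0,0,0,0,0,0,0,0,0,0,0])

```text
time: 5.9
position: [0.5323, -0.3301, 0.4143]
ee_rot: [-3.137, -0.0, 1.018]
ft_force: [-0.2, 0.0, -2.2]
grip_width: 0.0212
```

Run:
```python
from h import *
o=manip.get_obs();print(o["position"],o["ee_rot"],o["ft_force"],o["moment"])
for n in ["side","top"]:
    print(n,[(x["p"],x["position"]) for x in models.tip_of(n,"nose_tip")[:2]])
    a=imaging.grab_frame(n)
    print(n,[(x["p"],x["position"]) for x in models.tip_of(n,"nose_tip")[:2]],[(x["p"],x["position"]) for x in models.tip_of(n,"pusher_grip")[:2]])
    if n=="side":
        u,v=proj(a,[[.533,-.332,.34]])[0].astype(int);print(u,v); v=max(v,70)
        cv2.imwrite("pics/g2.png",cv2.resize(a["color"][v-70:v+70,u-90:u+90],None,fx=4,fy=4,interpolation=2))
```

```text
[ 0.53228972 -0.33007509  0.41433322] [-3.13709905e+00 -4.85879401e-04  1.01780225e+00] [-0.18770934  0.04706312 -2.20946358] [ 0.03328597  0.01977887 -0.01022882]
side []
side [(0.38, [0.5332, -0.3308, 0.2619])] [(0.93, [0.535, -0.3303, 0.3586])]
331 231
top []
top [] [(0.58, [0.5319, -0.33, 0.3586])]
```

View pics/g2.png

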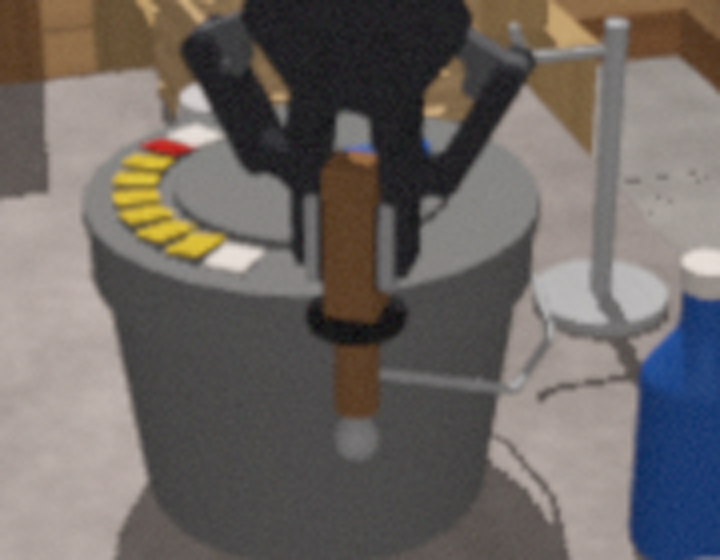

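The pusher hangs upright in the jaws (nose at (357,438), collar at (357,322)) and is clear of everything. Moving over the first pad.

Emit:
drive_tool(increments=[1.9,46.5,0,0,0,0,0,1.9,46.5,0,0,0,0,0,1.9,46.5,0,0,0,0,0,1.9,46.5,0,0,0,0,0,1.9,46.5,0,0,0,0,0,1.9,46.5,0,0,0,0,0,1.9,46.5,0,0,0,0,0,1.9,46.5,0,0,0,0,0])

```text
time: 7.1
position: [0.5491, 0.071, 0.4172]
ee_rot: [3.141, -0.0, 1.018]
ft_force: [0.2, -0.4, -1.3]
grip_width: 0.0209
```

Emit:
drive_tool(increments=[0,0,0,0,0,0,0,0,0,0,0,0,0,0,0,0,0,0,0,0,0])

```text
time: 7.4
position: [0.5494, 0.0684, 0.4169]
ee_rot: [3.141, 0.0, 1.017]
ft_force: [0.2, 0.2, -2.0]
grip_width: 0.0211
```

Emit:
drive_tool(increments=[0.1,3.5,0,0,0,0,0,0.2,6.6,0,0,0,0,0,0.2,6.6,0,0,0,0,0,0.2,6.6,-2.5,0,0,0,0,0.2,6.6,-3.5,0,0,0,0,0.2,6.6,-4.0,0,0,0,0,0.2,6.6,-4.0,0,0,0,0,0.2,6.6,-4,0,0,0,0])

```text
time: 8.2
position: [0.5517, 0.1344, 0.3775]
ee_rot: [3.141, -0.0, 1.017]
ft_force: [0.7, 0.3, -1.0]
grip_width: 0.0211
```

Emit:
drive_tool(increments=[0,0,0,0,0,0,0,0,0,0,0,0,0,0])

```text
time: 8.4
position: [0.5517, 0.135, 0.3778]
ee_rot: [3.14, -0.001, 1.018]
ft_force: [0.6, -0.1, -1.7]
grip_width: 0.0213
```

Run:
```python
from h import *
o=manip.get_obs();print(o["position"],o["ee_rot"],o["ft_force"],o["moment"])
a=imaging.grab_frame("side")
print([(x["p"],x["position"]) for x in models.tip_of("side","nose_tip")[:2]])
u,v=proj(a,[[.56,.10,.2]])[0].astype(int);print(u,v, proj(a,[[.5515,.1347,.22],[.5515,.1347,.2]]))
cv2.imwrite("pics/g3.png",cv2.resize(a["color"][v-45:v+45,u-60:u+60],None,fx=6,fy=6,interpolation=2))
```

```text
[0.55173708 0.13496639 0.37777961] [ 3.14041439e+00 -9.30232731e-04  1.01771975e+00] [ 0.63075091 -0.11523818 -1.70199512] [ 0.05439301  0.01204179 -0.01999681]
[(0.5, [0.5527, 0.136, 0.226]), (0.5, [0.7954, -0.0937, 0.0027])]
295 199 [[289.13230382 187.16995876]
 [289.49564404 194.54535817]]
```

View pics/g3.png

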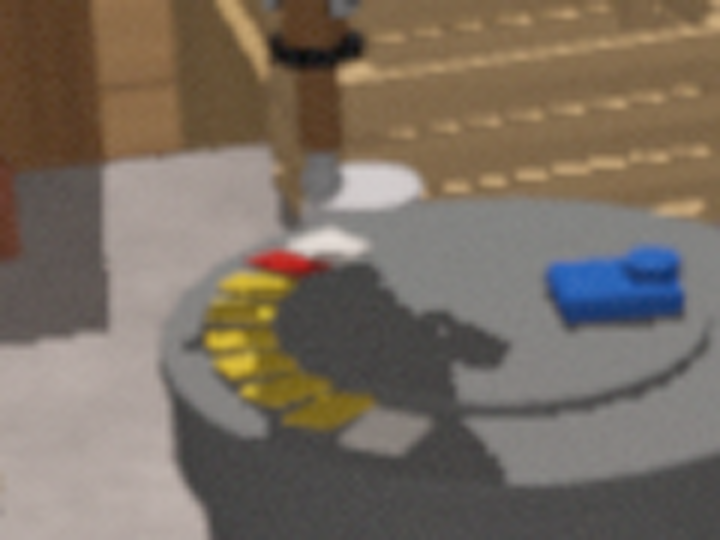

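The nose is at (322,205), about 17 mm above the pad centre at (330,243) in the crop. Descending with a 1 mm shift in x.

Emit:
drive_tool(increments=[0.1,0,-0.3,0,0,0,0,0.1,0,-0.6,0,0,0,0,0.1,0,-0.9,0,0,0,0,0.1,0,-1.1,0,0,0,0,0.1,0,-1.1,0,0,0,0])

```text
time: 9.0
position: [0.5521, 0.135, 0.3653]
ee_rot: [-3.141, 0.001, 1.018]
ft_force: [-0.3, -0.7, -1.7]
grip_width: 0.0209
```

Emit:
drive_tool(increments=[0,0,-0.1,0,0,0,0,0,0,-0.2,0,0,0,0,0,0,-0.2,0,0,0,0])

```text
time: 9.3
position: [0.5523, 0.135, 0.3638]
ee_rot: [-3.141, 0.0, 1.018]
ft_force: [-0.4, -0.6, -0.5]
grip_width: 0.0211
```

Emit:
drive_tool(increments=[0,0,-0.1,0,0,0,0,0,0,-0.1,0,0,0,0])

```text
time: 9.5
position: [0.5523, 0.135, 0.3628]
ee_rot: [-3.142, 0.0, 1.018]
ft_force: [-0.6, -0.4, -1.2]
grip_width: 0.0214
```

Emit:
drive_tool(increments=[0,0,-0.1,0,0,0,0,0,0,-0.1,0,0,0,0])

```text
time: 9.7
position: [0.5523, 0.135, 0.3618]
ee_rot: [-3.141, 0.0, 1.018]
ft_force: [0.3, 0.7, -1.3]
grip_width: 0.0209
```

Emit:
drive_tool(increments=[0,0,-0.1,0,0,0,0,0,0,-0.1,0,0,0,0])

```text
time: 9.9
position: [0.5523, 0.135, 0.3607]
ee_rot: [-3.141, 0.0, 1.018]
ft_force: [0.3, 0.6, -0.9]
grip_width: 0.0213
```

Emit:
drive_tool(increments=[0,0,-0.1,0,0,0,0,0,0,-0.1,0,0,0,0])

```text
time: 10.1
position: [0.5523, 0.135, 0.3598]
ee_rot: [-3.141, 0.0, 1.018]
ft_force: [0.8, 0.6, -1.1]
grip_width: 0.0211
```

Emit:
drive_tool(increments=[0,0,-0.1,0,0,0,0,0,0,-0.1,0,0,0,0])

```text
time: 10.3
position: [0.5523, 0.135, 0.3587]
ee_rot: [-3.141, 0.0, 1.018]
ft_force: [-0.1, -0.0, -0.7]
grip_width: 0.021
```

Emit:
drive_tool(increments=[0,0,-0.1,0,0,0,0,0,0,-0.1,0,0,0,0])

```text
time: 10.5
position: [0.5523, 0.135, 0.3577]
ee_rot: [-3.141, 0.0, 1.018]
ft_force: [0.7, -0.9, -1.4]
grip_width: 0.0215
```

Emit:
drive_tool(increments=[0,0,-0.1,0,0,0,0,0,0,-0.1,0,0,0,0])

```text
time: 10.7
position: [0.5524, 0.135, 0.3571]
ee_rot: [3.141, -0.0, 1.018]
ft_force: [-0.9, -0.4, 0.3]
grip_width: 0.0215
```

Emit:
drive_tool(increments=[0,0,-0.1,0,0,0,0,0,0,-0.1,0,0,0,0])

```text
time: 10.9
position: [0.5525, 0.135, 0.3565]
ee_rot: [3.141, -0.001, 1.018]
ft_force: [-0.6, 0.2, 3.1]
grip_width: 0.0215
```

Emit:
drive_tool(increments=[0,0,-0.05,0,0,0,0,0,0,-0.1,0,0,0,0,0,0,-0.1,0,0,0,0])

```text
time: 11.2
position: [0.5525, 0.1351, 0.3558]
ee_rot: [3.141, -0.001, 1.018]
ft_force: [-2.1, -0.5, 4.8]
grip_width: 0.021
```

Emit:
drive_tool(increments=[0,0,0,0,0,0,0])

```text
time: 11.3
position: [0.5525, 0.1351, 0.3559]
ee_rot: [3.141, -0.001, 1.018]
ft_force: [-2.9, 0.4, 4.9]
grip_width: 0.021
```

Emit:
drive_tool(increments=[0,0,-0.06,0,0,0,0,0,0,-0.12,0,0,0,0,0,0,-0.12,0,0,0,0])

```text
time: 11.6
position: [0.5526, 0.1351, 0.3553]
ee_rot: [3.14, -0.001, 1.018]
ft_force: [-2.1, -0.3, 7.7]
grip_width: 0.0212
```

Run:
```python
from h import *
f=imaging.grab_frame("side")
for i in range(5):
    imaging.grab_frame("top"); o=manip.get_obs();print(o["position"].round(5),o["ft_force"].round(2),o["moment"].round(3))
c=np.array([.6055,.044]);
for a in np.arange(124.1,237.5,1.964*1.0):  # print waypoint table (3.6mm)
    t=np.radians(a)-.066; print(round(a,1),(c+.105*np.array([np.cos(t),np.sin(t)])).round(4),end="; ")
u,v=proj(f,[[.56,.10,.2]])[0].astype(int)
cv2.imwrite("pics/g4.png",cv2.resize(f["color"][v-45:v+45,u-60:u+60],None,fx=6,fy=6,interpolation=2))
```

```text
[0.55255 0.13509 0.35538] [-1.73 -0.08  7.99] [-0.108  0.681  0.075]
[0.55254 0.13509 0.35533] [-2.86 -0.59  8.85] [-0.031  0.712 -0.064]
[0.55254 0.13508 0.35535] [-1.92  0.13  8.27] [-0.04   0.678  0.044]
[0.55256 0.1351  0.35538] [-1.73  0.47  7.91] [0.035 0.681 0.033]
[0.55255 0.13508 0.35537] [-2.77 -0.01  7.42] [-0.006  0.707  0.013]
124.1 [0.5525 0.1346]; 126.1 [0.5494 0.1328]; 128.0 [0.5464 0.1308]; 130.0 [0.5435 0.1287]; 132.0 [0.5406 0.1265]; 133.9 [0.5378 0.1243]; 135.9 [0.5351 0.1219]; 137.8 [0.5325 0.1194]; 139.8 [0.5299 0.1169]; 141.8 [0.5275 0.1143]; 143.7 [0.5251 0.1116]; 145.7 [0.5228 0.1088]; 147.7 [0.5207 0.1059]; 149.6 [0.5186 0.1029]; 151.6 [0.5166 0.0999]; 153.6 [0.5148 0.0969]; 155.5 [0.513  0.0937]; 157.5 [0.5114 0.0905]; 159.5 [0.5098 0.0873]; 161.4 [0.5084 0.084 ]; 163.4 [0.5071 0.0806]; 165.3 [0.5059 0.0772]; 167.3 [0.5048 0.0738]; 169.3 [0.5038 0.0703]; 171.2 [0.503  0.0668]; 173.2 [0.5023 0.0633]; 175.2 [0.5017 0.0597]; 177.1 [0.5012 0.0562]; 179.1 [0.5009 0.0526]; 181.1 [0.5006 0.049 ]; 183.0 [0.5005 0.0454]; 185.0 [0.5005 0.0418]; 186.9 [0.5007 0.0382]; 188.9 [0.5009 0.0346]; 190.9 [0.5013 0.031 ]; 192.8 [0.5018 0.0275]; 194.8 [0.5024 0.0239]; 196.8 [0.5032 0.0204]; 198.7 [0.5041 0.0169]; 200.7 [0.505  0.0135]; 202.7 [0.5061 0.01  ]; 204.6 [0.5074 0.0066]; 206.6 [0.5087 0.0033]; 208.6 [0.5102 0.    ]; 210.5 [ 0.5117 -0.0032]; 212.5 [ 0.5134 -0.0064]; 214.4 [ 0.5152 -0.0095]; 216.4 [ 0.5171 -0.0126]; 218.4 [ 0.5191 -0.0156]; 220.3 [ 0.5212 -0.0185]; 222.3 [ 0.5233 -0.0214]; 224.3 [ 0.5256 -0.0242]; 226.2 [ 0.528  -0.0269]; 228.2 [ 0.5305 -0.0295]; 230.2 [ 0.5331 -0.032 ]; 232.1 [ 0.5357 -0.0344]; 234.1 [ 0.5384 -0.0368]; 236.0 [ 0.5412 -0.039 ];
```

View pics/g4.png

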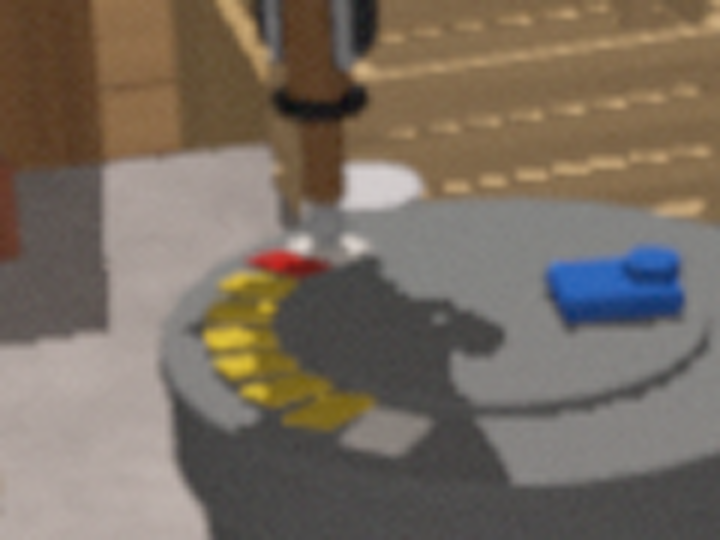

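The nose sits on the middle of the white pad (322,232) at about 9.3 N contact. Starting the sweep, checking force every few rows.

Emit:
drive_tool(increments=[-0.31,-0.18,0,0,0,0,0,-0.61,-0.38,0,0,0,0,0,-0.9,-0.59,0,0,0,0,0])

```text
time: 12.2
position: [0.5459, 0.13, 0.356]
ee_rot: [3.136, -0.007, 1.018]
ft_force: [3.6, 1.2, 5.9]
grip_width: 0.021
```

Emit:
drive_tool(increments=[-0.29,-0.22,-0.05,0,0,0,0,-0.57,-0.44,-0.05,0,0,0,0])

```text
time: 12.4
position: [0.5405, 0.1258, 0.3557]
ee_rot: [3.136, -0.008, 1.018]
ft_force: [3.7, 3.2, 6.9]
grip_width: 0.0211
```

Emit:
drive_tool(increments=[-0.27,-0.24,-0.02,0,0,0,0,-0.53,-0.49,-0.02,0,0,0,0])

```text
time: 12.6
position: [0.5362, 0.1217, 0.3564]
ee_rot: [3.135, -0.012, 1.019]
ft_force: [4.5, 5.0, 7.8]
grip_width: 0.0211
```

Emit:
drive_tool(increments=[-0.26,-0.25,0,0,0,0,0,-0.5,-0.51,0,0,0,0,0])

```text
time: 12.8
position: [0.5318, 0.1169, 0.3572]
ee_rot: [3.133, -0.014, 1.019]
ft_force: [4.8, 6.4, 7.7]
grip_width: 0.021
```

Emit:
drive_tool(increments=[-0.24,-0.27,0,0,0,0,0,-0.47,-0.55,0,0,0,0,0])

```text
time: 13.0
position: [0.5257, 0.1104, 0.356]
ee_rot: [3.135, -0.009, 1.018]
ft_force: [3.2, 2.3, 7.1]
grip_width: 0.0213
```

Emit:
drive_tool(increments=[-0.21,-0.29,-0.03,0,0,0,0,-0.42,-0.59,-0.03,0,0,0,0])

```text
time: 13.2
position: [0.5219, 0.1054, 0.356]
ee_rot: [3.136, -0.012, 1.019]
ft_force: [4.2, 6.1, 8.6]
grip_width: 0.0211
```

Emit:
drive_tool(increments=[-0.2,-0.3,0,0,0,0,0,-0.38,-0.6,0,0,0,0,0])

```text
time: 13.4
position: [0.5188, 0.1, 0.3568]
ee_rot: [3.135, -0.015, 1.019]
ft_force: [3.7, 7.9, 10.0]
grip_width: 0.0211
```

Emit:
drive_tool(increments=[-0.18,-0.32,0,0,0,0,0,-0.34,-0.64,0,0,0,0,0])

```text
time: 13.6
position: [0.5148, 0.0928, 0.3565]
ee_rot: [3.135, -0.012, 1.019]
ft_force: [2.1, 3.4, 7.1]
grip_width: 0.0209
```

Emit:
drive_tool(increments=[-0.16,-0.32,-0.03,0,0,0,0,-0.3,-0.65,-0.03,0,0,0,0])

```text
time: 13.8
position: [0.5112, 0.0862, 0.3557]
ee_rot: [3.136, -0.011, 1.019]
ft_force: [4.1, 6.8, 8.6]
grip_width: 0.0211
```

Next from 161.4°: 163.4 and 165.3.

Emit:
drive_tool(increments=[-0.13,-0.34,0,0,0,0,0,-0.25,-0.68,0,0,0,0,0])

```text
time: 14.0
position: [0.5093, 0.0807, 0.3563]
ee_rot: [3.137, -0.016, 1.019]
ft_force: [2.8, 9.9, 11.0]
grip_width: 0.0212
```

Emit:
drive_tool(increments=[-0.11,-0.34,0,0,0,0,0,-0.21,-0.69,0,0,0,0,0])

```text
time: 14.2
position: [0.5074, 0.0739, 0.3569]
ee_rot: [3.136, -0.016, 1.02]
ft_force: [2.7, 6.3, 9.7]
grip_width: 0.0208
```

Emit:
drive_tool(increments=[-0.16,-0.35,0,0,0,0,0,-0.33,-0.7,0,0,0,0,0])

```text
time: 14.4
position: [0.5037, 0.0655, 0.3561]
ee_rot: [3.135, -0.011, 1.019]
ft_force: [2.4, 5.1, 9.5]
grip_width: 0.0211
```

Emit:
drive_tool(increments=[-0.06,-0.36,0,0,0,0,0,-0.11,-0.71,0,0,0,0,0])

```text
time: 14.6
position: [0.502, 0.0595, 0.356]
ee_rot: [3.139, -0.014, 1.019]
ft_force: [0.4, 10.3, 12.4]
grip_width: 0.0212
```

Emit:
drive_tool(increments=[-0.03,-0.36,0.03,0,0,0,0,-0.06,-0.72,0.03,0,0,0,0])

```text
time: 14.8
position: [0.5014, 0.053, 0.3567]
ee_rot: [3.14, -0.016, 1.02]
ft_force: [-0.1, 10.8, 13.0]
grip_width: 0.0213
```

Emit:
drive_tool(increments=[-0.01,-0.36,0.02,0,0,0,0,-0.01,-0.72,0.02,0,0,0,0])

```text
time: 15.0
position: [0.501, 0.0444, 0.3563]
ee_rot: [3.138, -0.011, 1.019]
ft_force: [0.4, 5.8, 11.4]
grip_width: 0.021
```

Emit:
drive_tool(increments=[0.02,-0.36,0.05,0,0,0,0,0.04,-0.72,0.08,0,0,0,0])

```text
time: 15.2
position: [0.5007, 0.0372, 0.3563]
ee_rot: [3.14, -0.01, 1.019]
ft_force: [0.1, 8.1, 8.5]
grip_width: 0.021
```

Emit:
drive_tool(increments=[0.04,-0.36,0,0,0,0,0,0.09,-0.71,0,0,0,0,0])

```text
time: 15.4
position: [0.5012, 0.0314, 0.3567]
ee_rot: [-3.14, -0.014, 1.02]
ft_force: [-1.4, 11.0, 13.8]
grip_width: 0.0211
```

Emit:
drive_tool(increments=[0.06,-0.36,0.03,0,0,0,0,0.14,-0.71,0.05,0,0,0,0])

```text
time: 15.6
position: [0.5025, 0.0241, 0.3573]
ee_rot: [-3.141, -0.012, 1.02]
ft_force: [-1.3, 7.3, 9.5]
grip_width: 0.0213
```

From 196.8°: 198.7 and 200.7.

Emit:
drive_tool(increments=[0.09,-0.35,0,0,0,0,0,0.18,-0.69,0,0,0,0,0])

```text
time: 15.8
position: [0.5043, 0.0159, 0.3568]
ee_rot: [3.141, -0.008, 1.019]
ft_force: [-0.7, 6.7, 11.1]
grip_width: 0.0212
```

Emit:
drive_tool(increments=[0.11,-0.35,0.04,0,0,0,0,0.24,-0.69,0.07,0,0,0,0])

```text
time: 16.0
position: [0.5057, 0.0097, 0.3569]
ee_rot: [-3.139, -0.009, 1.019]
ft_force: [-3.3, 8.9, 11.1]
grip_width: 0.0209
```

Emit:
drive_tool(increments=[0.13,-0.33,0.02,0,0,0,0,0.28,-0.66,0.03,0,0,0,0])

```text
time: 16.2
position: [0.508, 0.0039, 0.3575]
ee_rot: [-3.137, -0.011, 1.02]
ft_force: [-5.0, 10.5, 13.3]
grip_width: 0.0215
```

Emit:
drive_tool(increments=[0.15,-0.32,0.02,0,0,0,0,0.32,-0.64,0.04,0,0,0,0])

```text
time: 16.4
position: [0.5118, -0.004, 0.3575]
ee_rot: [-3.141, -0.006, 1.019]
ft_force: [-2.1, 3.6, 8.7]
grip_width: 0.0213
```

Emit:
drive_tool(increments=[0.18,-0.31,0,0,0,0,0,0.37,-0.62,0.02,0,0,0,0])

```text
time: 16.6
position: [0.5152, -0.0107, 0.3572]
ee_rot: [-3.14, -0.005, 1.019]
ft_force: [-3.5, 6.0, 7.7]
grip_width: 0.0212
```

From 216.4°: 218.4 and 220.3.

Emit:
drive_tool(increments=[0.2,-0.3,0,0,0,0,0,0.41,-0.59,0,0,0,0,0])

```text
time: 16.8
position: [0.5182, -0.0155, 0.3573]
ee_rot: [-3.136, -0.007, 1.019]
ft_force: [-5.5, 8.1, 12.9]
grip_width: 0.021
```

Emit:
drive_tool(increments=[0.21,-0.29,0.02,0,0,0,0,0.44,-0.57,0.03,0,0,0,0])

```text
time: 17.0
position: [0.5224, -0.021, 0.3579]
ee_rot: [-3.136, -0.007, 1.019]
ft_force: [-5.1, 6.3, 10.7]
grip_width: 0.0211
```

From 224.3°: 226.2 and 228.2.

Emit:
drive_tool(increments=[0.24,-0.27,0,0,0,0,0,0.49,-0.53,0.02,0,0,0,0])

```text
time: 17.2
position: [0.5282, -0.0277, 0.3577]
ee_rot: [-3.14, -0.004, 1.019]
ft_force: [-3.9, 3.8, 7.8]
grip_width: 0.0213
```

Emit:
drive_tool(increments=[0.26,-0.25,0,0,0,0,0,0.52,-0.49,0,0,0,0,0])

```text
time: 17.4
position: [0.5329, -0.0326, 0.3574]
ee_rot: [-3.138, -0.003, 1.019]
ft_force: [-5.1, 4.5, 10.3]
grip_width: 0.0217
```

Emit:
drive_tool(increments=[0.27,-0.24,0,0,0,0,0,0.55,-0.46,0,0,0,0,0,0.55,-0.46,0,0,0,0,0])

```text
time: 17.7
position: [0.5397, -0.0382, 0.3579]
ee_rot: [3.141, -0.002, 1.018]
ft_force: [-1.3, 1.8, 8.5]
grip_width: 0.021
```

The nose is on the last pad. Lifting straight up and checking the flaps.

Emit:
drive_tool(increments=[0,0,1,0,0,0,0,0,0,3,0,0,0,0,0,0,5,0,0,0,0,0,0,6.5,0,0,0,0,0,0,6.5,0,0,0,0])

```text
time: 18.2
position: [0.5402, -0.0388, 0.4234]
ee_rot: [3.138, -0.001, 1.018]
ft_force: [0.6, 0.2, -1.9]
grip_width: 0.021
```

Run:
```python
from h import *
o=manip.get_obs();print(o["position"],o["ee_rot"],o["ft_force"])
a=imaging.grab_frame("side");u,v=proj(a,[[.56,.10,.2]])[0].astype(int)
cv2.imwrite("pics/s1.png",cv2.resize(a["color"][v-55:v+45,u-60:u+60],None,fx=6,fy=6,interpolation=2))
a=imaging.grab_frame("top");u,v=proj(a,[[.53,.04,.2]])[0].astype(int)
cv2.imwrite("pics/s2.png",cv2.resize(a["color"][v-45:v+45,u-60:u+60],None,fx=6,fy=6,interpolation=2))
```

```text
[ 0.54022794 -0.03884337  0.42338712] [ 3.13765783e+00 -1.20223116e-03  1.01778639e+00] [ 0.55769509  0.16808956 -1.87270044]
```

View pics/s1.png

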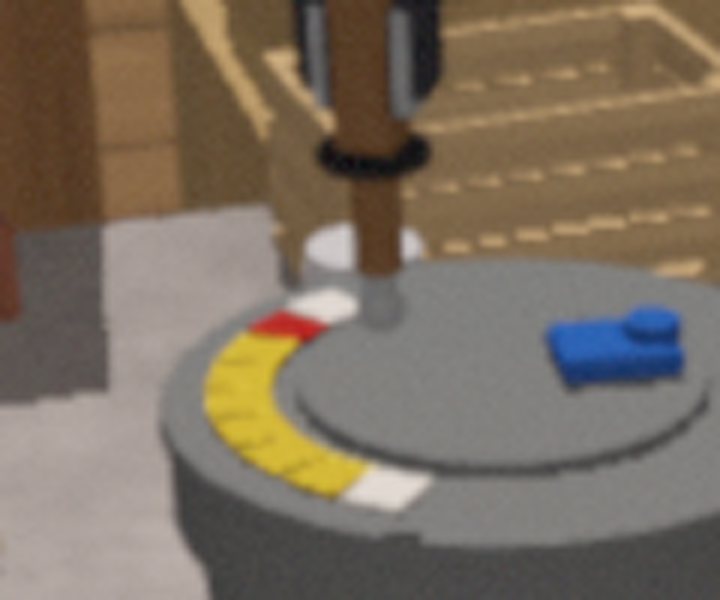

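View pics/s2.png

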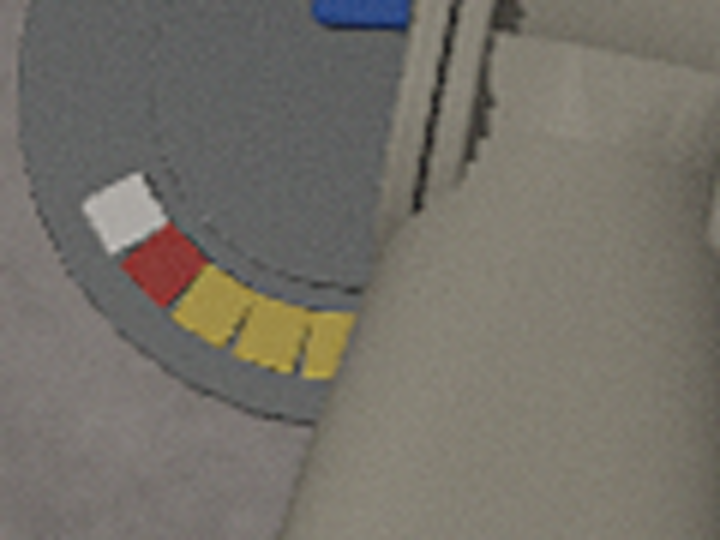

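All seven flaps look flush: the serrated shadows are gone, with the row running from (290,325) to (350,475) in the side crop. Now checking whether the pusher leans in the grip.

Run:
```python
from h import *
o=manip.get_obs();p=o["position"];a=imaging.grab_frame("side")
x,y,z=p; u,v=proj(a,[[.56,.10,.2]])[0].astype(int)
for n,d in [("grip",.054),("collar",.092),("tip",.156),("ball",.147)]:
    q=proj(a,[[x,y,z-d]])[0]; print(n,q.round(1),(q-[u-60,v-55])*6)
for n in ["nose_tip","pusher_collar","pusher_grip"]:
    print(n,[(r["p"],r["position"]) for r in models.tip_of("side",n)[:2]])
u,v=proj(a,[[x,y,z-.1]])[0].astype(int);print(u,v)
cv2.imwrite("pics/s3.png",cv2.resize(a["color"][v-45:v+45,u-40:u+40],None,fx=6.6,fy=6.6,interpolation=2))
```

```text
grip [296.3 153.7] [367.62595908  57.99384545]
collar [297.  171.2] [371.83811446 162.94754416]
tip [298.1 199.3] [378.62686666 331.58029259]
ball [297.9 195.4] [377.69458796 308.46028113]
nose_tip [(0.49, [0.5388, -0.04, 0.2676]), (0.16, [0.7961, -0.0896, -0.0004])]
pusher_collar [(0.84, [0.5334, -0.0378, 0.325])]
pusher_grip [(0.68, [0.5389, -0.0408, 0.3675])]
297 174
```

View pics/s3.png

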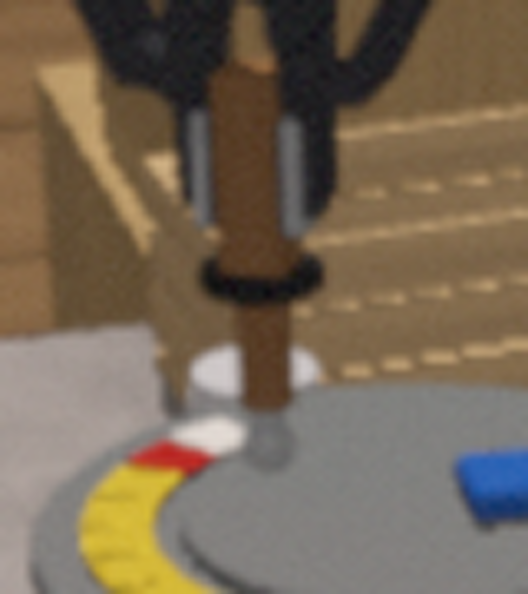

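The lean is negligible (about 1 px against the expected vertical). Back to the tin.

Emit:
drive_tool(increments=[-0.7,-29.2,0,0,0,0,0,-0.7,-29.2,0,0,0,0,0,-0.7,-29.2,0,0,0,0,0,-0.7,-29.2,0,0,0,0,0,-0.7,-29.2,0,0,0,0,0,-0.7,-29.2,0,0,0,0,0,-0.7,-29.2,0,0,0,0,0,-0.7,-29.2,0,0,0,0,0])

```text
time: 19.3
position: [0.5318, -0.3313, 0.4199]
ee_rot: [-3.139, -0.001, 1.016]
ft_force: [0.2, 0.3, -1.0]
grip_width: 0.0212
```

Emit:
drive_tool(increments=[0,0,-4,0,0,0,0,0,0,-8,0,0,0,0,0,0,-12,0,0,0,0,0,0,-15,0,0,0,0,0,0,-16,0,0,0,0,0,0,-16,0,0,0,0,0,0,-16,0,0,0,0])

```text
time: 20.0
position: [0.5332, -0.3304, 0.2631]
ee_rot: [3.139, 0.0, 1.019]
ft_force: [1.4, -0.8, -1.2]
grip_width: 0.0212
```

Run:
```python
from h import *
o=manip.get_obs();p=o["position"];print(p,o["ee_rot"],o["ft_force"]);a=imaging.grab_frame("side")
x,y,z=p; u,v=proj(a,[[x,y,z-.15]])[0].astype(int);b=np.array([u-60,v-60])
for n,d in [("grip",.054),("collar",.092),("ball",.147),("tip",.156)]:
    print(n,((proj(a,[[x,y,z-d]])[0]-b+.5)*5).round(1))
print("hole",((proj(a,[[.5335,-.331,.08],[.5344,-.332,.08]])-b+.5)*5).round(1))
cv2.imwrite("pics/r1.png",cv2.resize(a["color"][b[1]:b[1]+120,b[0]:b[0]+120],None,fx=5,fy=5,interpolation=2))
```

```text
[ 0.53321139 -0.33040788  0.26314395] [3.13899917e+00 1.59806692e-04 1.01882264e+00] [ 1.40142946 -0.82592233 -1.22002502]
grip [305.3  86.2]
collar [305.7 175.4]
ball [306.2 297.7]
tip [306.3 317. ]
hole [[307.8 375. ]
 [310.9 376.3]]
```

View pics/r1.png

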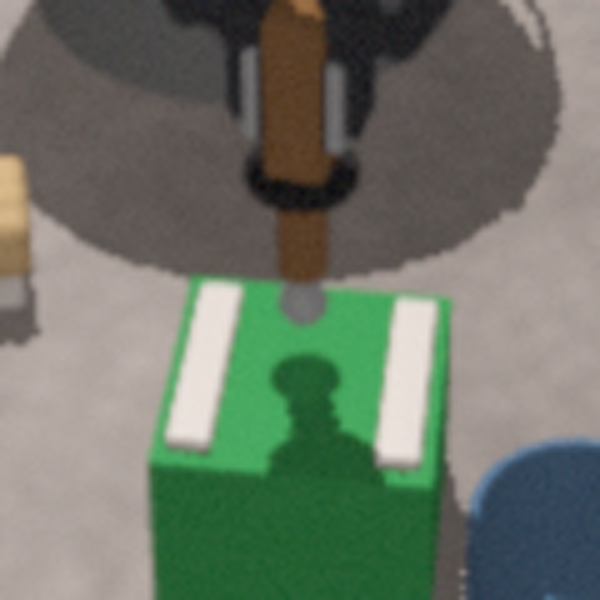

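The hole shows as a dark disc centred at about (306,377). The nose at (303,303) is in line above it, within about 1 mm. Descending.

Emit:
drive_tool(increments=[0.05,-0.05,-1,0,0,0,0,0.05,-0.05,-2,0,0,0,0,0.05,-0.05,-3,0,0,0,0,0.05,-0.05,-3.5,0,0,0,0,0.05,-0.05,-3.8,0,0,0,0,0.05,-0.05,-3.8,0,0,0,0])

```text
time: 20.65
position: [0.5324, -0.3309, 0.2225]
ee_rot: [-3.14, -0.0, 1.018]
ft_force: [0.0, 0.0, -1.1]
grip_width: 0.021
```

Emit:
drive_tool(increments=[0.05,0,-0.7,0,0,0,0,0.05,0,-1.4,0,0,0,0,0.05,0,-2.1,0,0,0,0,0.05,0,-2.8,0,0,0,0,0.05,0,-3.2,0,0,0,0,0.05,0,-3.2,0,0,0,0])

```text
time: 21.25
position: [0.5328, -0.3307, 0.1902]
ee_rot: [-3.14, -0.0, 1.018]
ft_force: [-0.9, 0.3, -0.9]
grip_width: 0.0211
```

Emit:
drive_tool(increments=[0,0,-0.5,0,0,0,0,0,0,-1,0,0,0,0,0,0,-1.4,0,0,0,0,0,0,-1.5,0,0,0,0,0,0,-1.5,0,0,0,0])

```text
time: 21.75
position: [0.5331, -0.331, 0.176]
ee_rot: [-3.141, -0.0, 1.018]
ft_force: [-0.3, 0.5, -1.5]
grip_width: 0.0208
```

Now the final approach in 1 mm steps.

Emit:
drive_tool(increments=[0,0,-0.1,0,0,0,0,0,0,-0.2,0,0,0,0,0,0,-0.2,0,0,0,0])

```text
time: 22.05
position: [0.5333, -0.3311, 0.1743]
ee_rot: [-3.142, 0.0, 1.018]
ft_force: [0.4, 0.3, -2.8]
grip_width: 0.021
```

Emit:
drive_tool(increments=[0,0,-0.1,0,0,0,0,0,0,-0.1,0,0,0,0])

```text
time: 22.25
position: [0.5332, -0.331, 0.1732]
ee_rot: [-3.141, -0.0, 1.018]
ft_force: [-0.4, -0.2, -1.3]
grip_width: 0.0209
```

Emit:
drive_tool(increments=[0,0,-0.1,0,0,0,0,0,0,-0.1,0,0,0,0])

```text
time: 22.45
position: [0.5333, -0.3311, 0.1723]
ee_rot: [3.141, 0.0, 1.018]
ft_force: [-0.5, 0.5, -1.3]
grip_width: 0.0209
```

Emit:
drive_tool(increments=[0,0,-0.1,0,0,0,0,0,0,-0.1,0,0,0,0])

```text
time: 22.65
position: [0.5334, -0.3311, 0.1722]
ee_rot: [3.141, 0.0, 1.018]
ft_force: [-2.1, 0.9, 3.9]
grip_width: 0.0209
```

Collar contact (+5 N) came at the same height it started from. Releasing.

Emit:
drive_tool(increments=[0,0,0,0,0,0,0.3,0,0,0,0,0,0,0.6,0,0,0,0,0,0,1,0,0,0,0,0,0,1,0,0,0,0,0,0,1,0,0,0,0,0,0,1,0,0,0,0,0,0,1,0,0,0,0,0,0,1])

```text
time: 23.45
position: [0.5333, -0.3311, 0.1713]
ee_rot: [3.142, -0.0, 1.018]
ft_force: [0.2, -0.8, -0.4]
grip_width: 0.0856
```

Emit:
drive_tool(increments=[0,0,1,0,0,0,1,0,0,3,0,0,0,1,0,0,6,0,0,0,1,0,0,10,0,0,0,1,0,0,14,0,0,0,1,0,0,15,0,0,0,1,0,0,15,0,0,0,1])

```text
time: 24.15
position: [0.5344, -0.3319, 0.3249]
ee_rot: [3.135, 0.001, 1.018]
ft_force: [-0.3, -0.2, -0.6]
grip_width: 0.0853
```

Emit:
drive_tool(increments=[-10,-15,0,0,0,0,1,-10,-15,0,0,0,0,1,-10,-15,0,0,0,0,1,-10,-15,0,0,0,0,1,-10,-15,0,0,0,0,1,-10,-15,0,0,0,0,1,-10,-15,0,0,0,0,1])

```text
time: 24.85
position: [0.4334, -0.4799, 0.32]
ee_rot: [-3.139, -0.001, 1.019]
ft_force: [-0.3, 0.5, 0.1]
grip_width: 0.0854
```

Run:
```python
from h import *
o=manip.get_obs();print(o["position"],o["ft_force"],o["time"])
a=imaging.grab_frame("side");print([(r["p"],r["position"]) for r in models.tip_of("side","pusher_collar")[:2]]); cv2.imwrite("pics/e1.png",a["color"])
b=imaging.grab_frame("top")
u,v=proj(a,[[.56,.10,.2]])[0].astype(int); A=cv2.resize(a["color"][v-35:v+45,u-40:u+40],(400,400),interpolation=2)
u,v=proj(b,[[.53,.04,.2]])[0].astype(int); B=cv2.resize(b["color"][v-40:v+40,u-40:u+40],(400,400),interpolation=2)
cv2.imwrite("pics/e2.png",np.hstack([A,B]))
```

```text
[ 0.43335133 -0.47990616  0.31995187] [-0.28409157  0.50799335  0.05409887] 24.85
[(0.71, [0.5282, -0.3306, 0.0788])]
```

View pics/e1.png

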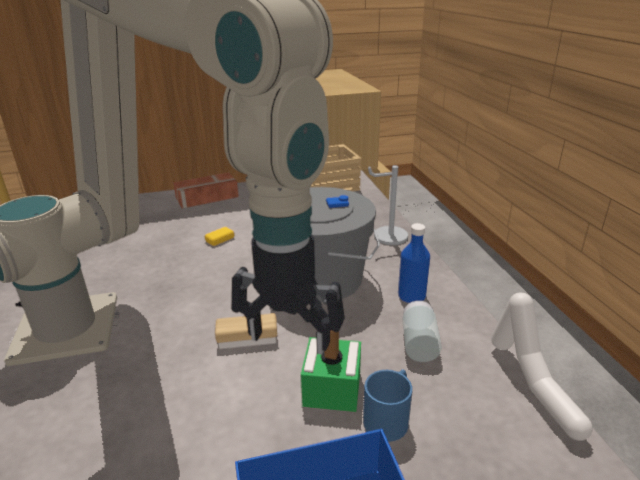

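View pics/e2.png

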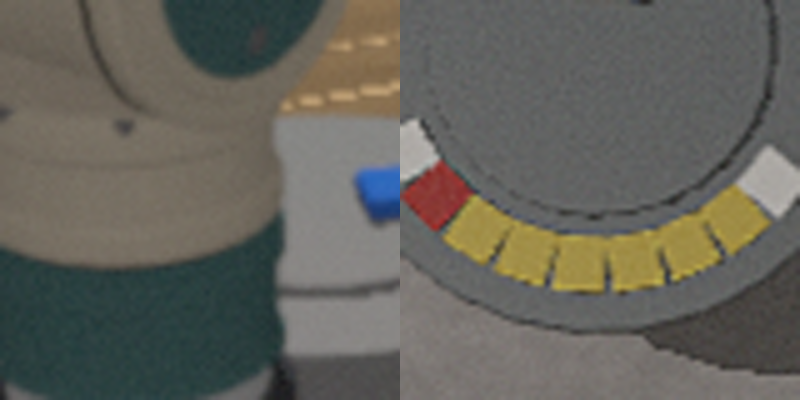

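The pusher is back in the tin with its collar at (331,356) and all flaps are flat. The gripper hides part of it in the side view, so I'll take one depth and silhouette check from the top before handing in.

Run:
```python
from h import *
f=imaging.grab_frame("top")
vv,uu=np.mgrid[0:480,0:640]; P=at_depth(f,np.c_[uu.ravel(),vv.ravel()]).reshape(480,640,3)
m=(f["z_map"]>0)&(P[...,2]>.143)&(P[...,2]<.17)&(np.hypot(P[...,0]-.535,P[...,1]+.332)<.04)
print(m.sum(),P[m].mean(0),P[m].max(0))
u,v=proj(f,[[.534,-.332,.1]])[0].astype(int); cv2.imwrite("pics/e3.png",cv2.resize(f["color"][v-40:v+40,u-40:u+40],(560,560),interpolation=2))
```

```text
76 [ 0.53259068 -0.3309664   0.1495469 ] [ 0.54665154 -0.31849729  0.15586779]
```

View pics/e3.png

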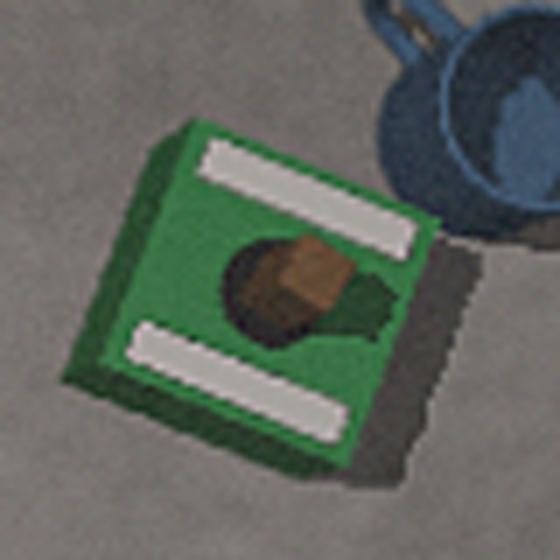

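The pusher stands upright. Its top is at 0.1495 m against the expected 0.150 m, and the collar at (272,292) is centred on the tin.

```bash
python3 -c "
from rig import job; print(job.finish_job())"
```

```text
the job is handed in; nothing more can be done
None
```

I locked the lid with one unbroken sweep and stood the pusher back in its hole in the tin, at about 25 s of the 72 s allowed. No verdict was reported when I handed it in.

- **Sweep:** I felt for the first white pad and found it at about 0.201 m. I then swept all seven flaps, red first, to the far white pad. The contact force at each reading was between about 7 and 15 N, but I could only read it every 0.2–0.3 s, so any shorter peaks would not show.
- **Flaps:** the side picture right after the sweep and the last top picture show all seven flaps flush and both white pads clear.
- **Pusher:** it is upright in the tin with its collar centred. The handle top measures 0.1495 m against an expected 0.150 m. The collar touched down at the same height it started from, and the gripper was then opened and moved away.
- **Other things:** nothing else appears to have moved in the last pictures.
- **Disagreement:** the side camera alone put the bucket centre about 10 mm further in y than the top camera did. I used the top/combined value, and the nose landed in the middle of the first pad.

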